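# Set a spice mill's burr gap and hold the adjusting cap

## Task

Set the spice mill for fine grinding: first slide the grip of its speed control along the track until it stands in line with the steel pointer clip, and leave it there. Then screw the knurled cap on top of the mill down (clockwise) until it bottoms out, back it off a quarter turn, and keep hold of the cap there: the program finishes while the gripper is still gripping the cap, so that it cannot creep. Leave the goods standing around where they are.

Things in the scene. Friction and masses are not known exactly. Their poses are not given: they have to be found in the camera images.
- mill: spice mill, fixed to the counter; grey foot 170 x 150 x 55 mm high, round aluminium housing (116 mm across at its foot, 60 mm across at its top, 116 mm high), hopper on its +x side (reaches 156 mm from the axis, 119 mm high), outlet on its -x side. Origin: on the counter, on the axis of the threaded stud; z up, x from outlet to hopper. A steel collar 30 mm across stands on the housing up to z = 142 mm; the cap bottoms out on it. A black index rib on the housing points to -x
- cap: knurled steel cap on top of the mill, round, 43 mm across (45 over the knurl), 34 mm high; already started on the mill's upright stud. Origin: centre of its underside (142 mm above the counter when bottomed out). Its short black rib, 3 mm high on the top face, points from its axis to its own -x
- cap_mid (a point): centre of the cap, on the stud's axis, half-way up (17 mm above its underside)
- cap_turn (a joint): turn of the cap in rad: 0 = bottomed out hard on the collar (cap's rib then points the same way as the mill's index rib), growing as it is unscrewed anticlockwise seen from above. Right-hand thread, the cap rises 6 mm per turn (0.95 mm per rad). It starts 2.6 to 4.2 rad up. Stiff to turn (about 0.08 N m) and stays where it is left
- control: speed control of the mill, a low grey housing 100 x 200 x 30 mm high, fixed to the counter, with a straight track along its own y on top. Origin: centre of its underside; the track lies over its y axis
- speed_grip (a point): on the black slide grip of the speed control (28 mm along the control's x, 20 mm along its y, standing from 32 to 70 mm above the counter, white line across its top): this point is at the grip's centre, 54 mm above the counter
- speed (a joint): position of the slide grip along its track, m, 0 to 0.13, growing towards the control's +y (grip centre at y = joint - 0.065 in the control's frame). Friction about 1.5 N; stays where it is left
- pointer: small flat steel pointer clip, fixed on the control's top, 30 mm long, 4 mm wide (16 at its outer end), 3 mm thick, lying beside the track on the control's -x side (its inner end 19 mm from the track's middle line) and pointing at the track. Origin: in the middle line of the pointer, on its underside; x along the pointer towards the track, y along the track
- jar_a: squat amber jar, 62 mm across, 85 tall, standing between mill and control; a loose bystander. Origin: centre of its underside
- tape: empty cardboard tape core lying flat, 90 mm across, 45 tall, near the robot; a loose bystander. Origin: centre of its underside
- cup: steel cup, 68 mm across, 75 tall, at the back; a loose bystander. Origin: centre of its underside
- sauce_a: amber sauce bottle, 60 mm across, 200 tall, at one side; a loose bystander. Origin: centre of its underside
- sauce_b: green sauce bottle, 54 mm across, 170 tall, at one side; a loose bystander. Origin: centre of its underside
- can: food can, 66 mm across, 100 tall, at one side; a loose bystander. Origin: centre of its underside
- jar_b: glass jar with a green lid, 70 mm across, 95 tall, at one side; a loose bystander. Origin: centre of its underside
- spoon: spoon lying flat, 200 mm long, near the robot; a loose bystander. Origin: centre of its underside
Mind the look-alikes: they are no part of the job. Of the things that look like the control, the smaller one is meant.

How it is judged:
By the outcome, as a careful person would: the job done as asked, in the order asked, and still so for the second after the job is handed in, while the arm keeps its last pose, push and grip.
It also fails if it takes over 72 s, if anything falls off the work surface, if the arm or the gripper's body presses on something with over 40 N, if the wrist force passes 120 N, or if a joint passes its speed limit or range.

## Robot

A 6-joint arm with a two-finger parallel gripper is mounted at the origin on the work surface. World frame = base frame: x ahead of the robot, y to its left, z up, the work surface at z = 0. Lengths are in m, angles in rad, forces in N, time in s.
With the tool pointing down it reaches from about 0.3 to 0.825 m from the base axis. Payload 5.4 kg.
Tool frame: the origin (TCP) lies at the very end of the fingers, on their centre line; the grasp point (between the pads) lies 19 mm behind it; z points along the fingers, y is the line along which they close (so a half turn about z gives the same grasp; the last joint's range is limited). The gripper opens to 92 mm and grips with 3 to 60 N. Pads are 20 mm wide; open, the fingers measure 128 mm over their backs; the gripper's body (75 mm by 189 mm) begins 69 mm behind the grasp point.
Start: joints at [0.968, 0.158, 1.597, -0, 1.386, -0.21], TCP at [0.22, 0.531, 0.176] pointing down, gripper open.
Joint ranges: [-2.91, 2.91], [-0.94, 2.29], [0.18, 2.7], [-1.29, 4.43], [0.17, 2.64], [-3, 3]. Speed limits (rad/s): [2.57, 2.57, 3.14, 3.14, 3.14, 3.14].

## Interface

Orientations are given as a rotation vector (axis times angle).
In Python, from workcell import bot gives the robot as it stands. Calls block until the motion is done:
- bot.goto(position, orientation): joint-space move of the TCP to a pose.
- bot.line_to(position, rot=None, max_speed=0.15): straight line of the TCP; rot=None keeps the orientation; max_speed is the mean speed in m/s.
- bot.set_joints(angles): joint-space move.
- bot.set_gripper(opening, newtons=None): opening from 0.0 (shut) to 1.0 (fully open); newtons is the grip in N (None keeps the last); returns when the fingers have stopped.
- bot.hold(seconds).
- bot.inverse_kinematics(position, orientation): joint angles nearest the present ones, or None.
- bot.read_camera(name): name is "scene" or "top"; returns a dict with "pixels" (400x640x3 uint8, blue, green, red), "fx", "fy", "cx", "cy" (pixels), "R" (3x3) and "t" (3): a world point X has camera coordinates R X + t. Camera axes: x right, y down, z forward; pixel columns grow to the right and rows downward; lengths in m; the calibration is good to about 2 mm. A picture is of the moment at which its call begins. There is no depth.
A pose or a line that the arm cannot do raises bot.MotionError and nothing moves.
- bot.job_done(): hands the job in; it is judged then, once.
Readings, each from a call of its own:
- bot.current_clock(): time.
- bot.current_joints(): joint angles.
- bot.current_joint_vel(): joint speeds.
- bot.current_effort(): joint torques, N m.
- bot.current_ee_pos(): TCP position.
- bot.current_tool_rot(): TCP orientation.
- bot.current_contact_force(): force on the tool from outside, world axes, zero at the start.
- bot.current_ft_torque(): the same for the moment, N m.
- bot.current_opening(): opening from 0.0 (shut) to 1.0 (fully open).
- bot.current_grip_force(): force on a finger pad.
Only numpy, scipy, OpenCV 4.12 (cv2) and the standard library are available. Lean on these libraries where they do the work, as an engineer would, in place of code of your own. Each camera call takes 0.05 s, during which the arm holds its last target. There are 200 camera calls.

## Working session

There is one attempt and no reset: what is moved stays moved. The work goes in short steps, each a Python script; the robot and the scene stay as the last script left them, time stands still between calls to the robot, and variables do not carry over. Pictures are saved under pics/ and viewed, at most 10 in all, crops included, and the job is handed in when it is done.

```bash
mkdir -p pics; ls
python3 - <<'E'
from workcell import bot
import cv2,numpy as np
for n in("scene","top"):
    c=bot.read_camera(n);cv2.imwrite(f"pics/{n}0.png",c["pixels"])
    print(n,c["fx"],c["fy"],c["cx"],c["cy"],np.round(c["R"],3).tolist(),np.round(c["t"],3), (-np.array(c["R"]).T@c["t"]).round(3))
print(bot.current_clock())
E
```

```text
pics
scene 396.13580594509506 396.13580594509506 318.0589770844552 200.38133074493518 [[-0.608, 0.794, -0.014], [0.648, 0.486, -0.586], [-0.459, -0.366, -0.81]] [ 0.302 -0.246  1.453] [1.009 0.411 1.036]
top 432.537034727846 432.537034727846 324.1258569633846 195.17347713038032 [[-0.018, -1.0, 0.003], [-0.984, 0.017, -0.177], [0.177, -0.006, -0.984]] [0.009 0.515 1.566] [0.23  0.01  1.633]
0.1
```

View pics/scene0.png

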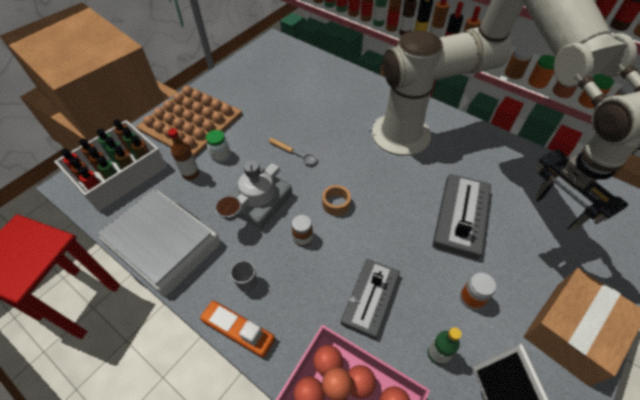

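View pics/top0.png

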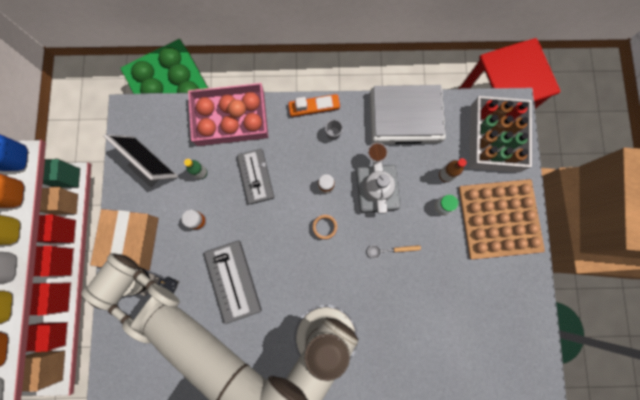

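The scene view shows the small control at about (371,297) and the mill at (258,190). In the top view they're at (255,176) and (379,187). The look-alike, which is larger, is at top (232,281). Next I'll view enlarged crops.

Run:
```python
import cv2,numpy as np
s=cv2.imread("pics/scene0.png");t=cv2.imread("pics/top0.png")
def crop(i,x,y,w=66,h=50):
    c=cv2.resize(i[y:y+h*2,x:x+w*2][:h*2,:w*2],None,fx=3,fy=3,interpolation=cv2.INTER_CUBIC)
    for k in range(0,w*2,20): cv2.putText(c,str(x+k),(k*3,8),0,.3,(0,0,255));cv2.line(c,(k*3,8),(k*3,12),(0,0,255))
    for k in range(0,h*2,20): cv2.putText(c,str(y+k),(0,k*3+3),0,.3,(0,0,255))
    return c
m=np.vstack([np.hstack([crop(s,310,245),crop(t,190,130)]),np.hstack([crop(s,200,145),crop(t,320,130)])])
print(m.shape);cv2.imwrite("pics/m0.png",m)
```

```text
(600, 792, 3)
```

View pics/m0.png

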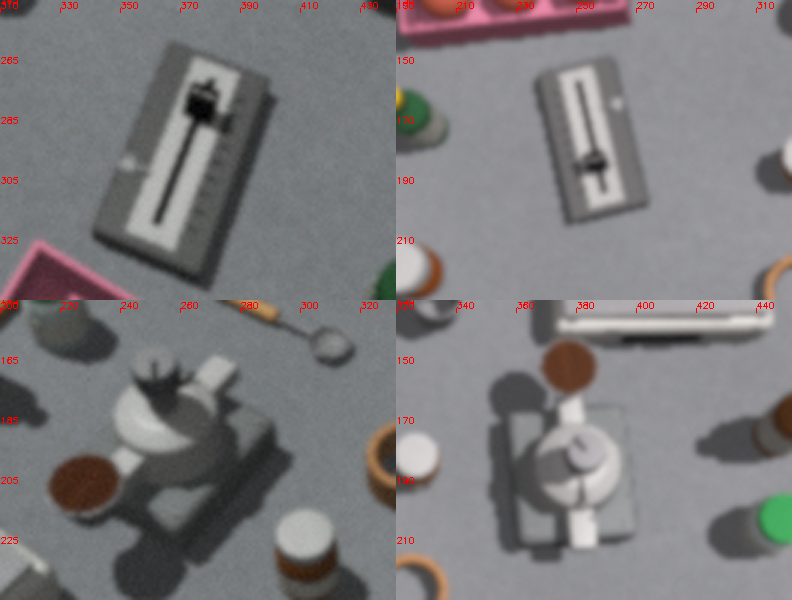

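Enlarged readings:
- **Control and pointer:** the pointer is at scene (352.7,299.3) and top (263.7,164.3). The grip is at the robot-side end of the track.
- **Mill:** the hopper faces away from the robot. The cap top is at scene (251.7,165.7) and top (383.7,180), and its rib points roughly away from the robot, slightly left.

```bash
cat > h.py <<'E'
from workcell import bot
import cv2,numpy as np
from scipy.optimize import least_squares
from scipy.spatial.transform import Rotation as Ro
def proj(c,X):
    p=np.atleast_2d(X)@np.array(c["R"]).T+c["t"]; return np.c_[c["fx"]*p[:,0]/p[:,2]+c["cx"],c["fy"]*p[:,1]/p[:,2]+c["cy"]]
def onz(c,uv,z):
    R=np.array(c["R"]);o=-R.T@c["t"];d=R.T@[(uv[0]-c["cx"])/c["fx"],(uv[1]-c["cy"])/c["fy"],1]
    return o+d*(z-o[2])/d[2]
def down(yaw): # tool z down, tool y at world angle yaw
    y=np.array([np.cos(yaw),np.sin(yaw),0]);z=np.array([0,0,-1.]);return Ro.from_matrix(np.c_[np.cross(y,z),y,z]).as_rotvec()
E
python3 - <<'E'
from h import *
S=bot.read_camera("scene");T=bot.read_camera("top")
cs=lambda x,y:(310+x/3,245+y/3); ct=lambda x,y:(190+(x-396)/3,130+y/3)
ms=lambda x,y:(200+x/3,145+(y-300)/3); mt=lambda x,y:(320+(x-396)/3,130+(y-300)/3)
print("pointer",onz(S,cs(128,163),.0315).round(4),onz(T,ct(617,103),.0315).round(4))
print("cap top",onz(S,ms(155,360),.18).round(4),onz(T,mt(587,450),.18).round(4))
print("grip",onz(S,cs(203,95),.07).round(4),onz(T,ct(595,162),.07).round(4))
sc=[(172,43),(270,78),(207,288),(95,235)]; tc=[(648,205),(570,222),(538,75),(612,57)]
print("cornS",[onz(S,cs(*p),.03)[:2].round(3).tolist() for p in sc]); print("cornT",[onz(T,ct(*p),.03)[:2].round(3).tolist() for p in tc])
L=np.array([[-.05,.1,.03],[.05,.1,.03],[.05,-.1,.03],[-.05,-.1,.03]])
def res(p):
    X=L@Ro.from_euler('z',p[2]).as_matrix().T+[p[0],p[1],0]
    return np.r_[(proj(S,X)-[cs(*q) for q in sc]).ravel(),(proj(T,X)-[ct(*q) for q in tc]).ravel()]
f=least_squares(res,[.65,.25,-4.71+3.14],loss="soft_l1");print("ctrl",f.x.round(4),f.fun.round(1))
Rz=Ro.from_euler('z',f.x[2]).as_matrix()
for n,c,uv,z in(("ptr",S,cs(128,163),.0315),("ptr",T,ct(617,103),.0315),("grip",S,cs(203,95),.07),("grip",T,ct(595,162),.07)):
    print(n,((onz(c,uv,z)-[f.x[0],f.x[1],0])@Rz).round(4))
E
```

```text
pointer [0.6418 0.2273 0.0315] [0.6414 0.2274 0.0315]
cap top [ 0.5387 -0.2039  0.18  ] [ 0.5407 -0.2052  0.18  ]
grip [0.5646 0.2514 0.07  ] [0.5574 0.2487 0.07  ]
cornS [[0.519, 0.193], [0.495, 0.285], [0.691, 0.341], [0.711, 0.241]]
cornT [[0.51, 0.188], [0.49, 0.285], [0.68, 0.329], [0.702, 0.234]]
ctrl [ 0.5036  0.2041 -1.6254] [  -0.6   34.6  -62.4    0.9    0.6 -115.9   66.3  -79.4  -15.9  -24.8
   36.4  -29.5   44.2   72.    -7.3   77. ]
ptr [-0.0307  0.1368  0.0315]
ptr [-0.0308  0.1364  0.0315]
grip [-0.0506  0.0583  0.07  ]
grip [-0.0474  0.0513  0.07  ]
```

Run:
```python
from h import *
S=bot.read_camera("scene");T=bot.read_camera("top")
# edges of the track's white plate & housing are straight: yaw from track slot + corners
cs=lambda x,y:(310+x/3,245+y/3); ct=lambda x,y:(190+(x-396)/3,130+y/3)
sc=[(172,43),(270,78),(207,288),(95,235)]; tc=[(648,205),(570,222),(538,75),(612,57)]
L=np.array([[-.05,.1,.03],[.05,.1,.03],[.05,-.1,.03],[-.05,-.1,.03]])
def res(p):
    X=L@Ro.from_euler('z',p[2]).as_matrix().T+[p[0],p[1],0]
    return np.r_[(proj(S,X)-[cs(*q) for q in sc]).ravel(),(proj(T,X)-[ct(*q) for q in tc]).ravel()]
f=least_squares(res,[.6,.26,1.8],loss="soft_l1");print("ctrl",f.x.round(4),f.fun.round(1))
Rz=Ro.from_euler('z',f.x[2]).as_matrix()
for n,c,uv,z in(("ptr",S,cs(128,163),.0315),("ptr",T,ct(617,103),.0315),("grip",S,cs(203,95),.07),("grip",T,ct(595,162),.07),
 ("slot",S,cs(158,222),.032),("slot",T,ct(578,83),.032),("slot",T,ct(605,192),.032)):
    print(n,((onz(c,uv,z)-[f.x[0],f.x[1],0])@Rz).round(4))
# big subpixel crop of both control views, averaged over 6 frames
def av(n): return np.mean([bot.read_camera(n)["pixels"].astype(float) for _ in range(6)],0)
# rectified ortho views at z=.032 : 800 px/m... 3 px/mm
out=[]
for n,c in(("scene",S),("top",T)):
    im=av(n); np.save(f"pics/{n}.npy",im)
    g=np.stack(np.meshgrid(np.arange(-.065,.0651,.0004),np.arange(-.11,.1101,.0004)),-1)
    X=np.c_[g.reshape(-1,2),np.full(g[...,0].size,.0315)]@Rz.T+[f.x[0],f.x[1],0]
    m=proj(c,X).reshape(*g.shape[:2],2).astype(np.float32)
    out.append(cv2.remap(im.astype(np.uint8),m[...,0],m[...,1],cv2.INTER_CUBIC))
cv2.imwrite("pics/rect.png",np.hstack(out));print(out[0].shape)
```

```text
ctrl [0.6008 0.2631 1.822 ] [-0.5 -1.2  1.1 -0.5 -0.2 -3.  -0.2 -0.7 -0.5 -1.8 -0.4 -0.5 -2.  -1.2
 -1.3 -1.9]
ptr [-0.0448 -0.0308  0.0315]
ptr [-0.0447 -0.0305  0.0315]
grip [-0.0023  0.038   0.07  ]
grip [-0.0032  0.0456  0.07  ]
slot [-0.0029 -0.0708  0.032 ]
slot [-0.0033 -0.0689  0.032 ]
slot [-0.0024  0.0771  0.032 ]
(551, 326, 3)
```

View pics/rect.png

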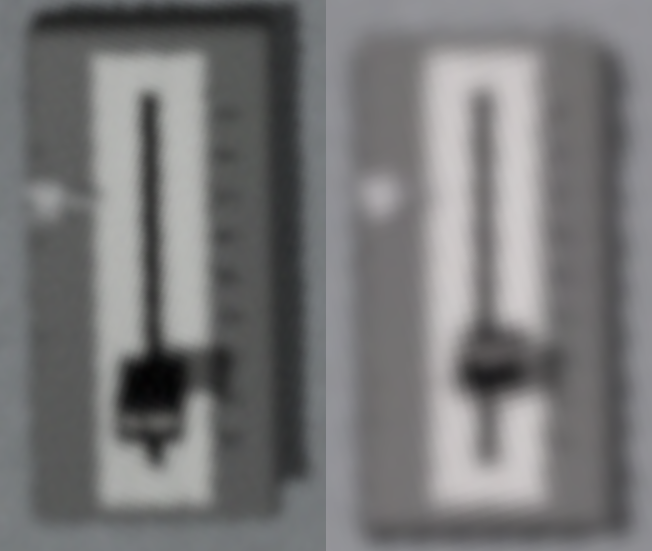

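The rectified views (scene on the left, top on the right) show the pointer's wide end at row ~198 (left, columns 28–62) with its thin tip near (100,203). The track is tilted about 1.4° against my yaw, and the grip is near row 360–430. Next I'll refine the yaw and the pointer line numerically.

Run:
```python
from h import *
S=bot.read_camera("scene");T=bot.read_camera("top")
P=np.array([.6008,.2631,1.822])
def rect(c,im,P):
    Rz=Ro.from_euler('z',P[2]).as_matrix()
    g=np.stack(np.meshgrid(np.arange(-.065,.0651,.0004),np.arange(-.11,.1101,.0004)),-1)
    X=np.c_[g.reshape(-1,2),np.full(g[...,0].size,.0315)]@Rz.T+[P[0],P[1],0]
    m=proj(c,X).reshape(*g.shape[:2],2).astype(np.float32)
    return cv2.remap(im.astype(np.float32).mean(2),m[...,0],m[...,1],cv2.INTER_CUBIC)
for n,c in(("scene",S),("top",T)):
    im=np.load(f"pics/{n}.npy")
    r=rect(c,im,P); ys=np.arange(110,320)   # slot centroid + plate edges
    sl=np.array([np.average(np.arange(130,172),weights=np.clip(r[y,130:172].max()-r[y,130:172]-25,0,None)) for y in ys])
    k=np.polyfit(ys,sl,1); print(n,"slot slope",k[0].round(4),"x at mid row275 [mm]",(np.polyval(k,275)*.4-65).round(2))
    r=rect(c,im,P-[0,0,k[0]])
    y=r[60:110]; 
    v=r[:,140:165].min(1); # slot ends
    print(" slot ends mm",[(i*.4-110).round(1) for i in range(60,500) if (v[i]<110)!=(v[i+1]<110)])
    for a,b in((22,35),(35,48),(48,60),(60,72),(72,84)):
        p=r[:,a:b].mean(1);w=p[165:232]-np.interp(np.arange(165,232),[165,231],[p[155:170].mean(),p[228:240].mean()])
        w=np.clip(w-3,0,None);print(" cols mm",(a+b)*.2-65,"ctr y mm",(np.average(np.arange(165,232),weights=w)*.4-110).round(2) if w.sum()>0 else None,"peak",w.max().round(1))
```

```text
scene slot slope 0.0169 x at mid row275 [mm] -4.28Traceback (most recent call last):
  File "<stdin>", line 18, in <module>
AttributeError: 'float' object has no attribute 'round'
```

Run:
```python
from h import *
S=bot.read_camera("scene");T=bot.read_camera("top")
def rect(c,im,P):
    Rz=Ro.from_euler('z',P[2]).as_matrix()
    g=np.stack(np.meshgrid(np.arange(-.065,.0651,.0004),np.arange(-.11,.1101,.0004)),-1)
    X=np.c_[g.reshape(-1,2),np.full(g[...,0].size,.0315)]@Rz.T+[P[0],P[1],0]
    m=proj(c,X).reshape(*g.shape[:2],2).astype(np.float32)
    return cv2.remap(im.astype(np.float32).mean(2),m[...,0],m[...,1],cv2.INTER_CUBIC)
P=np.array([.6008,.2631,1.822])
for n,c in(("scene",S),("top",T)):
    im=np.load(f"pics/{n}.npy")
    for it in range(2):
        r=rect(c,im,P); ys=np.arange(110,320)
        sl=np.array([np.average(np.arange(125,172),weights=np.clip(r[y,125:172].max()-r[y,125:172]-25,0,None)) for y in ys])
        k=np.polyfit(ys,sl,1); print(n,"yaw",P[2],"slot slope",k[0].round(4),"x at row275 mm",round(float(np.polyval(k,275))*.4-65,2))
        if n=="scene" and it==0: P=P-[0,0,k[0]]
    v=r[:,int(k[1])-3:int(k[1])+4].mean(1)
    h=(v.max()+v[150:300].mean())/2
    print(" slot ends mm",[round(i*.4-110,1) for i in range(50,520) if (v[i]<h)!=(v[i+1]<h)])
    for a,b in((22,35),(35,48),(48,60),(60,72),(72,84)):
        p=r[:,a:b].mean(1);w=p[165:232]-np.interp(np.arange(165,232),[165,231],[p[155:170].mean(),p[228:240].mean()])
        w=np.clip(w-3,0,None);print(" cols mm",round((a+b)*.2-65,1),"ctr y mm",round(float((w*np.arange(165,232)).sum()/(w.sum()+1e-6))*.4-110,2),"peak",round(float(w.max()),1))
```

```text
scene yaw 1.822 slot slope 0.0168 x at row275 mm -4.28
scene yaw 1.8051935724279273 slot slope -0.0 x at row275 mm -4.28
 slot ends mm [-90.0, -72.8, 75.6, 92.8]
 cols mm -53.6 ctr y mm -31.01 peak 23.5
 cols mm -48.4 ctr y mm -30.7 peak 56.0
 cols mm -43.4 ctr y mm -30.7 peak 57.1
 cols mm -38.6 ctr y mm -31.1 peak 31.4
 cols mm -33.8 ctr y mm -29.88 peak 19.1
top yaw 1.8051935724279273 slot slope -0.0023 x at row275 mm -1.74
top yaw 1.8051935724279273 slot slope -0.0023 x at row275 mm -1.74
 slot ends mm [-90.0, -74.0, 75.6, 91.2]
 cols mm -53.6 ctr y mm -33.44 peak 8.4
 cols mm -48.4 ctr y mm -32.51 peak 37.3
 cols mm -43.4 ctr y mm -32.07 peak 51.0
 cols mm -38.6 ctr y mm -32.5 peak 40.3
 cols mm -33.8 ctr y mm -33.53 peak 17.6
```

```bash
cat >> h.py <<'E'
YAW=1.8045; C0=np.array([.6008,.2631])
M=Ro.from_euler('z',YAW).as_matrix()[:2,:2]
W=lambda x,y,z:np.r_[C0+M@[x,y],z]     # local frame -> world
Lc=lambda p:(np.asarray(p)[:2]-C0)@M
E
python3 - <<'E'
from h import *
r=down(YAW-np.pi/2)
bot.goto(W(-.003,.042,.2),r); bot.set_gripper(0.75)
bot.line_to(W(-.003,.042,.039),max_speed=.12); print(bot.current_clock(),bot.current_joints(),bot.current_contact_force())
bot.set_gripper(0,12); print("open",bot.current_opening()*92,Lc(bot.current_ee_pos()),bot.current_contact_force(),bot.current_grip_force())
bot.line_to(W(-.003,-.0314,.039),max_speed=.05)
print("grip at",Lc(bot.current_ee_pos()),bot.current_contact_force(),bot.current_opening()*92,bot.current_clock())
E
```

```text
4.7333 [ 2.23644411e-01  3.91885654e-01  1.59659846e+00 -1.40642430e-05
  1.15128115e+00 -1.00884403e-02] [-0.28209691 -0.17624188 -0.40538347]
open 0.5964643602255205 [-0.00300061  0.04198181] [ 0.61973658 -0.35005191 -0.1906497 ] 0.0
grip at [-0.00295741 -0.03115132] [ 0.22020755 -0.30100875  0.23273451] 0.19063422626824497 7.4083
```

Run:
```python
from h import *
print(bot.current_ee_pos(),Ro.from_rotvec(bot.current_tool_rot()).as_matrix().round(3).tolist())
s=bot.read_camera("scene");t=bot.read_camera("top")
a=cv2.resize(s["pixels"][220:350,300:430],None,fx=3,fy=3,interpolation=2);b=cv2.resize(t["pixels"][110:240,190:320],None,fx=3,fy=3,interpolation=2)
for c,i,o in((s,a,(300,220)),(t,b,(190,110))):
    p=(proj(c,bot.current_ee_pos())[0]-o)*3; cv2.circle(i,tuple(int(v) for v in p),3,(0,0,255),1)
cv2.imwrite("pics/a.png",np.hstack([a,b]))
```

```text
[0.63178937 0.26743707 0.03898864] [[-0.232, 0.973, -0.0], [0.973, 0.232, -0.0], [-0.0, -0.0, -1.0]]
```

View pics/a.png

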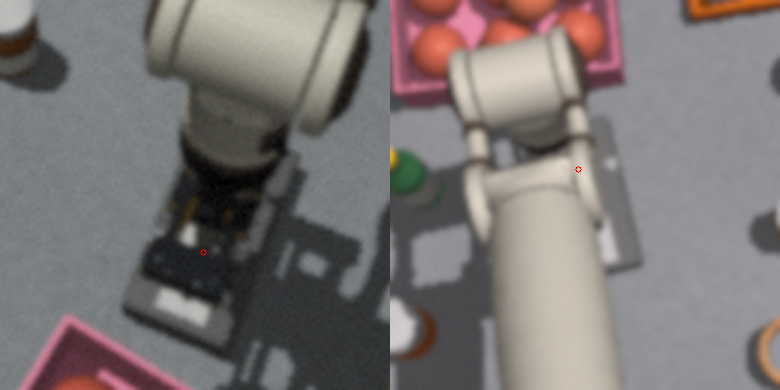

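The arm hides the grip in both views, so I'll lift and look.

Run:
```python
from h import *
p=bot.current_ee_pos(); bot.line_to([p[0],p[1],.16],max_speed=.15)
bot.goto([.47,.05,.25],down(YAW-np.pi/2))
s=bot.read_camera("scene");t=bot.read_camera("top");print(bot.current_opening(),bot.current_clock())
a=cv2.resize(s["pixels"][220:350,300:430],None,fx=3,fy=3,interpolation=2);b=cv2.resize(t["pixels"][110:240,190:320],None,fx=3,fy=3,interpolation=2)
cv2.imwrite("pics/b.png",np.hstack([a,b]))
```

```text
0.00623468593961394 9.6667
```

View pics/b.png

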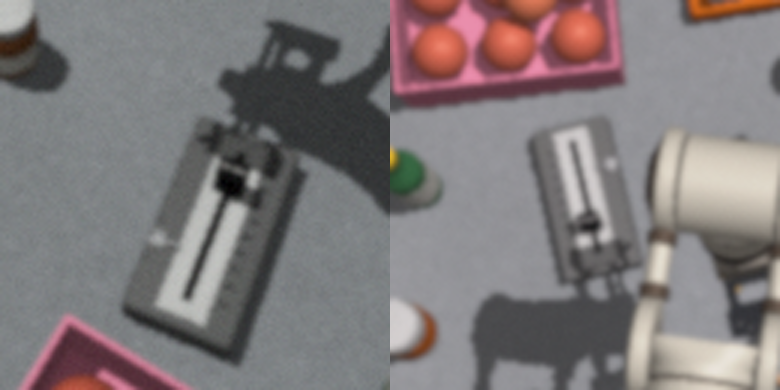

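The grip hasn't moved: it's still at scene (377,281) and top (255,184). The fingers shut on nothing, so I'll retry and check each stage.

Run:
```python
from h import *
r=down(YAW-np.pi/2)
bot.set_gripper(0.6); print("open",bot.current_opening(),bot.current_clock())
bot.goto(W(-.003,.038,.15),r)
bot.line_to(W(-.003,.038,.037),max_speed=.12)
print("down",bot.current_opening(),Lc(bot.current_ee_pos()),bot.current_ee_pos(),bot.current_contact_force())
for o in(.4,.3,.2,.1):
    bot.set_gripper(o,12); print(o,bot.current_opening()*92,bot.current_grip_force(),bot.current_contact_force().round(2))
print(bot.current_clock())
```

```text
open 0.5986431179637449 10.5833
down 0.60357845305933 [-0.00304862  0.03704869] [0.56546447 0.25155444 0.03812313] [0.242254  0.3581321 0.8935046]
0.4 36.770439791943325 0.0 [-0.91  0.27 -0.46]
0.3 27.220822225845176 0.0 [-0.3  -0.52 -0.21]
0.2 18.56780879142862 0.0 [0.1  0.59 0.23]
0.1 8.757792055121222 0.0 [-0.67  0.1  -0.35]
14.125
```

Run:
```python
from h import *
def pic():
    s=bot.read_camera("scene");i=s["pixels"].copy()
    e=bot.current_ee_pos();R=Ro.from_rotvec(bot.current_tool_rot()).as_matrix()
    i=cv2.resize(i[180:340,290:450],None,fx=2.4,fy=2.4,interpolation=2)
    for d in(0,-.019,-.088):
        p=(proj(s,e+R[:,2]*d)[0]-[290,180])*2.4; cv2.circle(i,tuple(int(v) for v in p),3,(0,0,255),1)
    return i
a=pic(); bot.set_gripper(.6); bot.line_to(W(-.003,.038,.13)); b=pic(); print(bot.current_opening())
cv2.imwrite("pics/c.png",np.hstack([a,b]))
```

```text
0.5979939790147479
```

View pics/c.png

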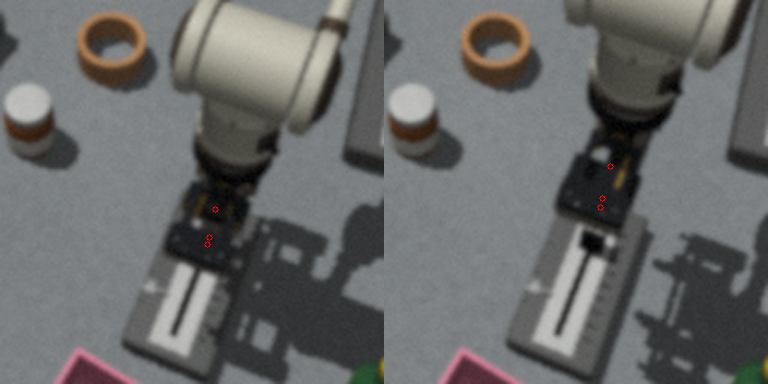

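The projected TCP coincides with the grip, yet there was no contact. I'll touch down gently with closed fingers on top of the grip to check the true height.

Run:
```python
from h import *
bot.set_gripper(0,12); bot.line_to(W(-.003,.038,.085),max_speed=.15)
f0=bot.current_contact_force(); z=.085
while z>.037:
    z-=.003; bot.line_to(W(-.003,.038,z),max_speed=.05); f=bot.current_contact_force()
    if abs(f[2]-f0[2])>4: print("touch");break
print(z,f,f0,bot.current_ee_pos(),bot.current_opening(),bot.current_clock())
```

```text
0.036999999999999963 [-0.22931188 -0.28502561  0.232401  ] [ 0.3047936  -0.63320679  0.2527141 ] [0.56429351 0.25132496 0.03669439] 0.008595410381498867 21.1333
```

Run:
```python
from h import *
def pic(w=75):
    out=[]
    e=bot.current_ee_pos();R=Ro.from_rotvec(bot.current_tool_rot()).as_matrix()
    for n in("scene","top"):
        s=bot.read_camera(n);i=s["pixels"]
        c=proj(s,e)[0].round().astype(int);o=c-w;o=np.clip(o,0,[640-2*w,400-2*w])
        i=cv2.resize(i[o[1]:o[1]+2*w,o[0]:o[0]+2*w],(380,290) if 0 else (295,295),interpolation=2);k=295/(2*w)
        for d in(0,-.088):
            p=(proj(s,e+R[:,2]*d)[0]-o)*k; cv2.circle(i,tuple(int(v) for v in p),3,(0,0,255),1)
        out.append(i)
    return np.hstack(out)
s=bot.read_camera("scene");t=bot.read_camera("top");print("base",proj(s,[0,0,0]),proj(t,[0,0,0]))
bot.line_to(W(-.003,.038,.11),max_speed=.3)
bot.goto(W(-.003,.038,.10),down(YAW)); print(bot.current_joints().round(2),bot.current_ee_pos())
a=pic()
bot.goto([.47,.1,.10],down(np.arctan2(.31,.54)+np.pi/2)); b=pic()
print(bot.current_clock(),bot.current_ee_pos(),bot.current_opening())
cv2.imwrite("pics/d.png",np.vstack([a,b]))
```

```text
base [[400.38658673 133.36104159]] [[326.54006191 337.49431625]]
[ 0.22  0.33  1.55  0.    1.26 -1.58] [0.56397925 0.25124138 0.09916955]
23.9667 [0.47107014 0.10078365 0.10045726] 0.00493850535721516
```

View pics/d.png

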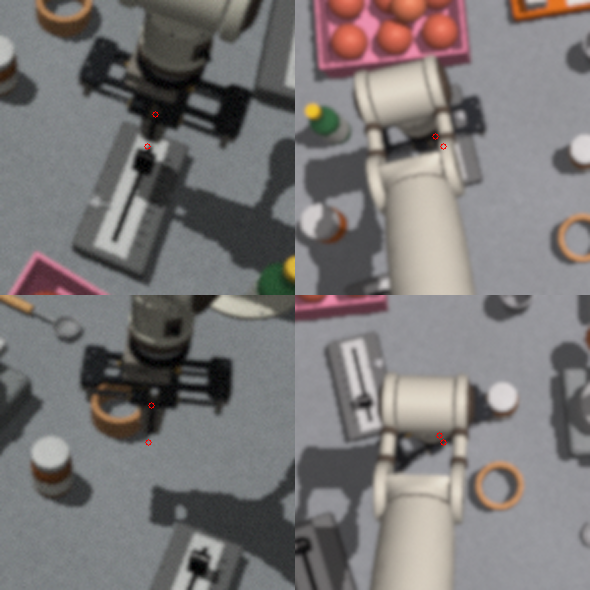

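In the bottom-left view the finger end is at about (152,430), but the TCP projects to (148,442). The real tips therefore sit roughly 25–30 mm higher than the readout, enough to skim over the 70 mm grip. I'll confirm by touching down a little lower.

Run:
```python
from h import *
r=down(YAW-np.pi/2)
bot.goto(W(-.003,.038,.10),r);bot.line_to(W(-.003,.038,.040),max_speed=.2)
z=.040; f0=bot.current_contact_force()
while z>.012:
    z-=.0015; bot.line_to(W(-.003,.038,z),max_speed=.05); f=bot.current_contact_force()
    if np.abs(f-f0).max()>3: print("touch");break
print(z,f,f0,bot.current_ee_pos(),Lc(bot.current_ee_pos()),bot.current_clock())
```

```text
touch
0.030999999999999993 [-0.31232535  0.51166437  3.79203356] [0.57496218 0.11256441 0.22429082] [0.56549457 0.25163337 0.03216661] [-0.00297881  0.03700114] 27.7583
```

Run:
```python
from h import *
bot.line_to(W(-.003,.038,.038),max_speed=.15);bot.line_to(W(-.003,-.005,.036),max_speed=.25)
z=.036; f0=bot.current_contact_force()
while z>.022:
    z-=.002; bot.line_to(W(-.003,-.005,z),max_speed=.06); f=bot.current_contact_force()
    if np.abs(f-f0).max()>3: print("touch");break
print(z,f,f0,bot.current_ee_pos(),bot.current_clock())
```

```text
0.021999999999999985 [ 0.64521512  0.61079197 -0.40951709] [0.70145119 0.54827387 0.28939519] [0.60619618 0.26130106 0.02177938] 30.0833
```

That settles it. The touch at readout z=0.032 was the grip's top (true 0.070), and there was no contact beside it down to 0.022. The real finger ends sit 38 mm above the readout, so I'll apply that offset.

```bash
echo 'DZ=.038  # true fingertip z = reading + DZ' >>h.py
python3 - <<'E'
from h import *
bot.line_to(W(-.003,-.005,.045),max_speed=.2);bot.set_gripper(.5)
bot.line_to(W(-.003,.038,.040),max_speed=.2)
bot.line_to(W(-.003,.038,.002),max_speed=.1);print(bot.current_contact_force())
bot.set_gripper(0,15); print("open",bot.current_opening()*92,bot.current_grip_force(),bot.current_contact_force(),bot.current_clock())
E
```

```text
[ 0.46650065 -0.12742748  0.30704723]
open 19.97757253092206 15.0000961124897 [-1.29229227 -0.31775356  3.03588452] 32.5583
```

Run:
```python
from h import *
bot.line_to(W(-.003,-.0314,.002),max_speed=.06)
print("grip at",Lc(bot.current_ee_pos()),bot.current_opening()*92,bot.current_contact_force())
bot.set_gripper(.4); print(Lc(bot.current_ee_pos()))
bot.line_to(W(-.003,-.0314,.06),max_speed=.25)
y0=np.arctan2(-.204,.54)
# approach pose over the cap: want j6 near -2.6
q=bot.inverse_kinematics([.5397,-.2046,.16],down(y0));print(q)
for d in(-2.5,-2,2.,2.5):
    q2=bot.inverse_kinematics([.5397,-.2046,.16],down(y0+d)); print(d,None if q2 is None else q2.round(2))
s=bot.read_camera("scene");t=bot.read_camera("top")
bot.goto([.47,.02,.22],down(0)); 
im={}
out=[]
for n in("scene","top"):
    im[n]=np.mean([bot.read_camera(n)["pixels"].astype(float) for _ in range(4)],0);c=bot.read_camera(n)
    np.save(f"pics/{n}2.npy",im[n])
    g=np.stack(np.meshgrid(np.arange(-.065,.0651,.0005),np.arange(-.11,.1101,.0005)),-1)
    X=np.c_[g.reshape(-1,2),np.full(g[...,0].size,.0315)];X=np.c_[X[:,:2]@M.T+C0,X[:,2]]
    m=proj(c,X).reshape(*g.shape[:2],2).astype(np.float32)
    r=cv2.remap(im[n].astype(np.uint8),m[...,0],m[...,1],cv2.INTER_CUBIC)
    e=lambda x,y,z:tuple(int(v) for v in (Lc(onz(c,proj(c,W(x,y,z))[0],.0315))/.0005+[130,220]))
    out.append(r)
    z=im[n].astype(np.uint8); o=(215,140) if n=="scene" else (350,155)
    out.append(cv2.resize(z[o[1]:o[1]+66,o[0]:o[0]+66],(441,441),interpolation=2)[:,:200] if 0 else cv2.resize(z[o[1]:o[1]+80,o[0]:o[0]+50],(138,441),interpolation=2) if 0 else np.vstack([cv2.resize(z[o[1]:o[1]+60,o[0]:o[0]+40],(138,207),interpolation=2),np.zeros((441-207,138,3),np.uint8)]))
cv2.imwrite("pics/e.png",np.hstack(out));print(np.hstack(out).shape,bot.current_clock())
```

```text
grip at [-0.00286632 -0.0325816 ] 19.8942143552681 [1.09337545 1.39215146 3.36626092]
[-0.00304307 -0.03100826]
[-5.71617753e-01  1.76339035e-01  1.60960347e+00 -4.44089210e-16
  1.35565015e+00 -2.10413998e-01]
-2.5 [-0.57  0.18  1.61 -0.    1.36  2.29]
-2 [-0.57  0.18  1.61 -0.    1.36  1.79]
2.0 [-0.57  0.18  1.61 -0.    1.36 -2.21]
2.5 [-0.57  0.18  1.61 -0.    1.36 -2.71]
(441, 798, 3) 36.5667
```

View pics/e.png

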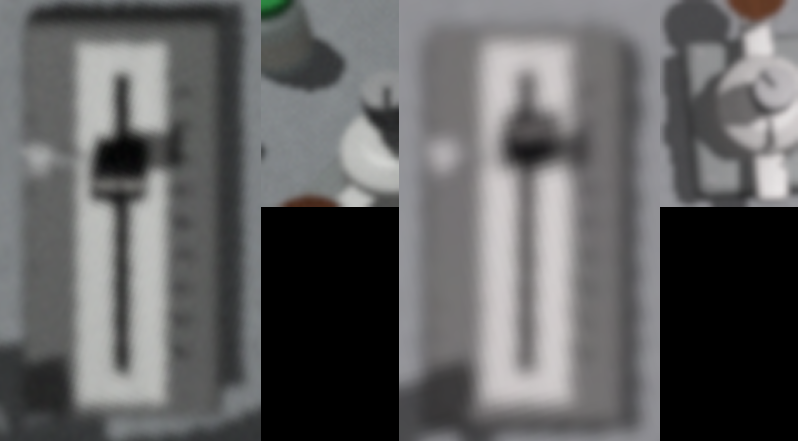

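The pointer is at row 158 in both rectified views. The grip stands beside it, with its white line at row ~187 in the scene view, raised there by parallax. I'll compare that with the expected row numerically.

Run:
```python
from h import *
# images saved in scene2/top2; calibration only here
for n in("scene","top"):
    c=bot.read_camera(n);im=np.load(f"pics/{n}2.npy").astype(np.float32).mean(2)
    ys=np.arange(-.11,.05,.0005)
    def prof(xs,z):
        g=np.stack(np.meshgrid(xs,ys),-1);X=np.c_[g.reshape(-1,2)@M.T+C0,np.full(g[...,0].size,z)]
        m=proj(c,X).reshape(*g.shape[:2],2).astype(np.float32);return cv2.remap(im,m[...,0],m[...,1],cv2.INTER_CUBIC).mean(1)
    p=prof(np.arange(-.013,.009,.001),.07)   # on the grip top
    k=(ys>-.065)&(ys<0);print(n,"top z=.07",[(round(1000*y,1),int(v)) for y,v in zip(ys[k][::5],p[k][::5])])
    q=prof(np.arange(-.053,-.043,.001),.0325);k=(ys>-.055)&(ys<-.008);w=q[k]-np.linspace(q[k][0],q[k][-1],k.sum());w=np.clip(w-3,0,None)
    print(" pointer y",1000*np.average(ys[k],weights=w))
```

```text
scene top z=.07 [(np.float64(-65.0), 143), (np.float64(-62.5), 137), (np.float64(-60.0), 116), (np.float64(-57.5), 83), (np.float64(-55.0), 45), (np.float64(-52.5), 20), (np.float64(-50.0), 12), (np.float64(-47.5), 10), (np.float64(-45.0), 12), (np.float64(-42.5), 17), (np.float64(-40.0), 28), (np.float64(-37.5), 56), (np.float64(-35.0), 90), (np.float64(-32.5), 95), (np.float64(-30.0), 71), (np.float64(-27.5), 68), (np.float64(-25.0), 100), (np.float64(-22.5), 128), (np.float64(-20.0), 139), (np.float64(-17.5), 142), (np.float64(-15.0), 143), (np.float64(-12.5), 143), (np.float64(-10.0), 140), (np.float64(-7.5), 140), (np.float64(-5.0), 142), (np.float64(-2.5), 143)]
 pointer y -31.22785091633534
top top z=.07 [(np.float64(-65.0), 193), (np.float64(-62.5), 183), (np.float64(-60.0), 172), (np.float64(-57.5), 165), (np.float64(-55.0), 161), (np.float64(-52.5), 161), (np.float64(-50.0), 158), (np.float64(-47.5), 150), (np.float64(-45.0), 134), (np.float64(-42.5), 113), (np.float64(-40.0), 97), (np.float64(-37.5), 88), (np.float64(-35.0), 87), (np.float64(-32.5), 82), (np.float64(-30.0), 67), (np.float64(-27.5), 49), (np.float64(-25.0), 36), (np.float64(-22.5), 38), (np.float64(-20.0), 55), (np.float64(-17.5), 85), (np.float64(-15.0), 115), (np.float64(-12.5), 140), (np.float64(-10.0), 155), (np.float64(-7.5), 160), (np.float64(-5.0), 162), (np.float64(-2.5), 162)]
 pointer y -32.371464097786244
```

The images put the grip within about 1–2 mm of the pointer line and the TCP reading within 1 mm, so it's in line. Now the cap.

```bash
cat >> h.py <<'E'
CAP=np.array([.5397,-.2046]); Y0=np.arctan2(-.204,.54)+2.39
def capq(turned,z,xy=CAP,ref=None):
    return bot.inverse_kinematics([*xy,z],down(Y0-turned))
E
python3 - <<'E'
from h import *
bot.set_gripper(.75)
q=bot.inverse_kinematics([*CAP,.16],down(Y0));print(q.round(2))
bot.set_joints(q); print(bot.current_clock())
bot.line_to([*CAP,.109],max_speed=.12);print(bot.current_contact_force())
bot.set_gripper(0,20)
print(bot.current_opening()*92,bot.current_grip_force(),bot.current_contact_force(),bot.current_ft_torque(),bot.current_ee_pos(),bot.current_joints()[5],bot.current_clock())
u=np.array([np.cos(Y0),np.sin(Y0)]);print("force along closing",bot.current_contact_force()[:2]@u)
E
```

```text
[-0.57  0.18  1.61  0.    1.36 -2.6 ]
39.35
[ 0.85728182 -0.03634234  0.0114866 ]
42.71884700578385 19.998475313186646 [ 2.59689407 -5.03728945 -0.9081213 ] [-0.4865554  -0.33391525 -0.00901857] [ 0.540803   -0.20612995  0.10982788] -2.6004441817171537 40.4333
force along closing -5.666369342572022
```

Run:
```python
from h import *
bot.set_gripper(0,30)
xy=CAP+[.0004,-.0007]; z0=.109
def go(a):
    q=bot.inverse_kinematics([*xy,z0-.00095*a],down(Y0-a)); bot.set_joints(q)
    return bot.current_joints()[5],bot.current_ft_torque()[2],bot.current_contact_force()
for a in(.8,1.6,2.4):
    j,t,f=go(a);print(a,round(j,3),round(t,3),f.round(1),round(bot.current_clock(),2))
while a<4.4 and abs(t)<.35:
    a+=.15;j,t,f=go(a);print(round(a,2),round(j,3),round(t,3),f.round(1),round(bot.current_clock(),2))
    if bot.current_clock()>60:break
print(bot.current_opening()*92)
```

```text
0.8 -1.803 -0.081 [ 2.  -6.   1.2] 41.43
1.6 -1.003 -0.039 [ 0.5 -5.6  1.3] 42.22
2.4 -0.203 -0.043 [-0.8 -5.5  2.4] 43.0
2.55 -0.052 -0.089 [-1.8 -5.9  2.3] 43.27
2.7 0.098 -0.11 [-0.9 -5.1  2.3] 43.53
2.85 0.248 -0.106 [-2.  -4.4  2.3] 43.8
3.0 0.398 -0.097 [-1.9 -5.7  2.5] 44.07
3.15 0.548 -0.108 [-1.5 -5.1  3.4] 44.33
3.3 0.698 -0.147 [-1.7 -5.9  3.6] 44.6
3.45 0.848 -0.101 [-1.6 -5.2  2.4] 44.87
3.6 0.997 -0.067 [-2.6 -4.3  4.1] 45.13
3.75 1.145 -0.084 [-1.6 -4.9  3.8] 45.4
3.9 1.294 0.35 [-0.1 -4.4  3.2] 45.67
42.59792373845011
```

The stop is reached near 3.9 rad, where the torque jumps by 0.45 N m. I'll tighten the grip and take two small steps to locate the stop exactly.

Run:
```python
from h import *
bot.set_gripper(0,50)
xy=CAP+[.0004,-.0007]; z0=.109
def go(a):
    q=bot.inverse_kinematics([*xy,z0-.00095*min(a,3.85)],down(Y0-a)); bot.set_joints(q); bot.hold(.1)
    t=np.mean([bot.current_ft_torque()[2] for _ in range(5)]);j=np.mean([bot.current_joints()[5] for _ in range(5)])
    print(round(a,3),"lag",round(q[5]-j,4),"T",round(t,3),bot.current_contact_force().round(1),round(bot.current_clock(),2))
for a in(3.9,3.93,3.96,3.93,3.9,3.87,3.84): go(a)
```

```text
3.9 lag 0.0053 T 0.382 [ 0.3 -5.8  1.7] 46.23
3.93 lag 0.007 T 1.146 [ 0.2 -5.5  3.1] 46.58
3.96 lag 0.0071 T 1.258 [ 1.4 -6.6  1.9] 46.93
3.93 lag 0.0056 T 0.541 [ 1.9 -5.6  0.9] 47.28
3.9 lag 0.0047 T 0.04 [ 2.1 -5.7  1.7] 47.63
3.87 lag 0.0047 T 0.119 [ 0.9 -5.7  1.8] 47.98
3.84 lag 0.0047 T 0.079 [ 1.7 -5.   2.3] 48.33
```

Stiffness is about 25 N m/rad with a small slip at the end, so the unloaded stop sits at a≈3.912. The quarter-turn target is therefore a≈2.339.

Run:
```python
from h import *
xy=CAP+[.0004,-.0007]; z0=.109
for a in(3.3,2.8,2.339):
    q=bot.inverse_kinematics([*xy,z0-.00095*a],down(Y0-a)); bot.set_joints(q)
bot.hold(.2);print(np.mean([bot.current_joints()[5] for _ in range(5)])-q[5],bot.current_ft_torque(),bot.current_contact_force(),bot.current_opening()*92,bot.current_grip_force(),bot.current_clock())
out=[]
for n,o in(("scene",(215,135)),("top",(345,150)),("scene",(320,235))):
    i=bot.read_camera(n)["pixels"]; out.append(cv2.resize(i[o[1]:o[1]+100,o[0]:o[0]+66],(264,400),interpolation=2))
cv2.imwrite("pics/f.png",np.hstack(out))
```

```text
0.001642109595667407 [-0.70789049 -0.02741253  0.04659765] [ 1.82502739 -4.22196937  5.87974788] 42.038101636230465 50.00211238861084 50.1833
```

View pics/f.png

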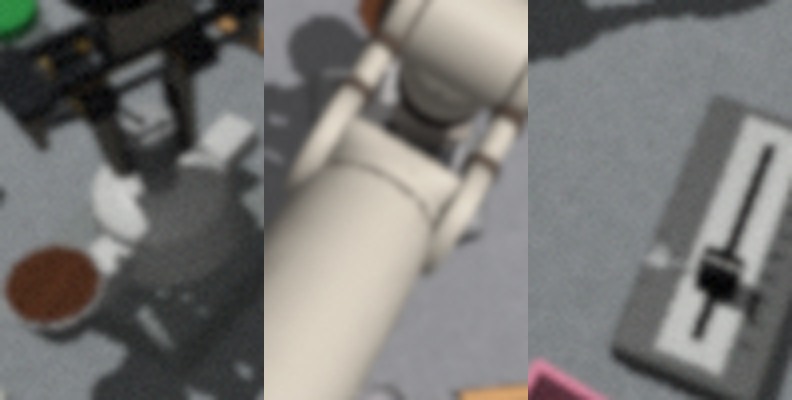

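The left panel shows the fingers holding the cap. The cap's rib runs from the centre (150,130) up-left to (125,112), a quarter turn anticlockwise from the outlet and index direction at (230,140). The right panel shows the grip still standing at the pointer, so I'm handing in.

```bash
python3 -c "
from workcell import bot
print(bot.job_done())"
```

```text
the job is handed in; nothing more can be done
None
```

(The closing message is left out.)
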